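# Put the mixed-up stain bottles back on their colour pads

## Task

On the staining bench the reagents on the coloured pads stand on one another's pads. Swap them round, using the spare yellow pad (or any free patch of bench) on the way, so that the brown bottle with the black cap stands on the black pad, the red-capped bottle on the red pad, the blue-capped bottle on the blue pad and the little green vial on the green pad. Leave each upright and in the middle of its pad, never tipping one over or dropping it.

Things in the scene. Friction and masses are not known exactly. Their poses are not given: they have to be found in the camera images.
- bottle_brown: large brown glass reagent bottle, black ribbed screw cap, cream label. Round and upright: body 57 mm diameter up to 112 mm, cap 52 mm diameter from 112 to 125 mm. About 0.31 kg. Origin: centre of its underside, z up its axis; yaw means nothing. Rigid, closed. Starts on one of the pads (a stock bottle of the same look stands at the far back of the bench, fixed, x about 0.9 m: not this one).
- bottle_red: reagent bottle with pink-red contents and red ribbed screw cap. Round and upright: body 48 mm diameter up to 89 mm, cap 44 mm diameter from 89 to 102 mm. About 0.16 kg. Origin: centre of its underside, z up its axis. Rigid, closed. Starts on one of the pads (a stock bottle of the same look stands at the far back of the bench, fixed, x about 0.9 m: not this one).
- bottle_blue: white reagent bottle with blue ribbed screw cap. Round and upright: body 53 mm diameter up to 105 mm, cap 49 mm diameter from 105 to 118 mm. About 0.22 kg. Origin: centre of its underside, z up its axis. Rigid, closed. Starts on one of the pads (a stock bottle of the same look stands at the far back of the bench, fixed, x about 0.9 m: not this one).
- vial_green: small clear vial with green stain in it and a white stopper. Round and upright: body 24 mm diameter up to 40 mm, stopper 28 mm diameter from 40 to 48 mm. About 0.03 kg. Origin: centre of its underside, z up its axis. Rigid, closed. Starts on one of the pads.
- pad_black: black round pad, flat disc of 90 mm diameter, 5 mm thick, with a thin pale centring ring (75 mm) printed on it; fixed to the bench. Origin: centre of its underside, on the bench top, z up; its top is at z = 0.005. Occupied at the start by a bottle or vial that belongs elsewhere.
- pad_red: red round pad, flat disc of 90 mm diameter, 5 mm thick, with a thin pale centring ring (75 mm) printed on it; fixed to the bench. Origin: centre of its underside, on the bench top, z up; its top is at z = 0.005. Occupied at the start by a bottle or vial that belongs elsewhere.
- pad_blue: blue round pad, flat disc of 90 mm diameter, 5 mm thick, with a thin pale centring ring (75 mm) printed on it; fixed to the bench. Origin: centre of its underside, on the bench top, z up; its top is at z = 0.005. Occupied at the start by a bottle or vial that belongs elsewhere.
- pad_green: green round pad, flat disc of 90 mm diameter, 5 mm thick, with a thin pale centring ring (75 mm) printed on it; fixed to the bench. Origin: centre of its underside, on the bench top, z up; its top is at z = 0.005. Occupied at the start by a bottle or vial that belongs elsewhere.
- pad_yellow: yellow round pad, flat disc of 90 mm diameter, 5 mm thick, with a thin pale centring ring (75 mm) printed on it; fixed to the bench. Origin: centre of its underside, on the bench top, z up; its top is at z = 0.005. Spare pad, empty at the start and standing apart (pads' centres are at least 0.12 m from one another).
Things that resemble listed ones, but are neither listed nor needed, are in the scene too. Leave any orange or purple look-alike of the bottle_red alone.

How it is judged:
By the outcome, as a careful person would: the job done as asked, in the order asked, and still so for the second after the job is handed in, with the robot touching nothing.
It also fails if it takes over 128 s, if anything falls off the work surface, if the arm or the gripper's body presses on something with over 40 N, if the wrist force passes 120 N, or if a joint passes its speed limit or range.

## Robot

A 6-joint arm with a two-finger parallel gripper is mounted at the origin on a cart in front of the work surface, level with it; the furniture and walls round the work are solid. World frame = base frame: x ahead of the robot, y to its left, z up, the work surface at z = 0. Lengths are in m, angles in rad, forces in N, time in s.
With the tool pointing down it reaches from about 0.3 to 0.85 m from the base axis. Payload 4.2 kg.
Tool frame: the origin (TCP) lies between the finger pads; the fingertips stand arm.nose_length ahead of it and the grasp point (between the pads) lies 6 mm ahead of it (arm.nose_length is the distance from the TCP to the fingertips, in m); z points along the fingers, y is the line along which they close (so a half turn about z gives the same grasp; the last joint's range is limited). The gripper opens to 91 mm and grips with 3 to 60 N. Pads are 32 mm wide; open, the fingers measure 118 mm over their backs; the gripper's body (76 mm by 178 mm) begins 60 mm behind the grasp point.
Start: joints at [-1.356, 0.32, 1.565, -0, 1.257, -0.02], TCP at [0.134, -0.559, 0.239] pointing down, gripper open.
Joint ranges: [-3.11, 3.11], [-0.84, 2.01], [0.21, 2.61], [-1.34, 4.49], [0.05, 2.63], [-2.56, 2.56]. Speed limits (rad/s): [2.57, 2.57, 3.14, 3.14, 3.14, 3.14].

## Interface

Orientations are given as a unit quaternion [x, y, z, w].
In Python, from rig import arm gives the robot as it stands.
- The arm moves only by the shell command python3 -m handwheel 'ROWS' [FORCE]. ROWS is JSON, one flat list of numbers, 7 for each row, row after row: the turn, a rotation vector about the tool's x, y, z in rad, then the shift along the tool's x, y, z in cm, then the finger opening in cm, from 0 to 9.12. In form: [ax, ay, az, x, y, z, fingers, ax, ay, az, x, y, z, fingers, ...]. A call has 1 to 20 rows; each row shifts and turns the commanded pose from where the row before left it, along the tool's axes as they then stand; what a row does not reach is not made up. A row lasts 1/12 s, in which the tool goes at most 41.7 mm and 7.16 degrees, less where a joint would pass 70% of its speed; a pose out of reach is approached as far as the arm can. A call is refused whole if a number of a shift passes 4.17 or a number of a turn 0.125, either way. A call with a gripper value outside its range is refused whole. The fingers move at their own pace and stop on an object; FORCE is the grip in N (left out, the last holds). Time passes only in rows, so rows that do not move let the fingers close. It gives the time, the measured TCP pose, the force, the opening and the grip force at its end, in the units of the state.
- arm.get_state(): the state, without advancing time (a new reading comes with each control period).
- arm.capture(name): name is "side" or "top"; returns a dict with "image" (420x560x3 uint8, red, green, blue), "range_z" (420x560 float32, m along the optical axis (not along the pixel's ray), 0 where there is no reading), "fx", "fy", "cx", "cy" (pixels), "k1" (the pictures are not rectified: a ray, as slopes to the right and down, at radius r is drawn at 1 + k1 r^2 times it, then the intrinsics apply), "rvec" (rotation vector, rad) and "tvec" (3), from world to camera coordinates, as OpenCV has them. Camera axes: x right, y down, z forward; pixel columns grow to the right and rows downward; lengths in m; the calibration is good to about 2 mm. A picture is of the moment at which its call begins.
- arm.sign_off(): hands the job in; it is judged then, once.
Trained networks look in the newest picture that a camera, given by its name, has taken for a name from the list of things; names that differ only in an ending like _2 or _b are one class to them, and where a whole thing is asked for, a point or a joint stands for the part that bears it (a point fixed in the world has none). Each returns a list of dicts, best first, with "confidence" (0 to 1); they miss things now and then, are a little off and sometimes report something else, mostly with a low value. They report only what shows in the picture. A call takes as long as a camera call. They do not tell look-alikes from the thing itself.
- arm.silhouettes(target, camera): "pixels" (420x560 bool, what is visible of it) and "uv" ([column, row] in pixels, amid what is visible of it).
The state is a dict: "clock": time; "joints": joint angles; "qvel": joint speeds; "joint_torque": joint torques, N m; "ee_pos": TCP position; "orientation": TCP orientation; "contact_force": force on the tool from outside, world axes, zero at the start; "ft_torque": the same for the moment, N m; "finger_gap": finger opening in m; "gripper_force": force on a finger pad.
Only numpy, scipy, OpenCV 4.12 (cv2) and the standard library are available. Lean on these libraries where they do the work, as an engineer would, in place of code of your own. Each camera call takes 0.05 s, during which the arm holds its last target. There are 200 camera calls.

## Working session

There is one attempt and no reset: what is moved stays moved. The work goes in short steps, Python scripts to look and compute and a shell command to move; the robot and the scene stay as the last step left them, time stands still between calls to the robot, and variables do not carry over. Pictures are saved under pics/ and viewed, at most 14 in all, crops included, and the job is handed in when it is done.

```bash
ls; mkdir -p pics; python3 - <<'E'
from rig import arm
import cv2
print(arm.nose_length, arm.get_state())
for c in("top","side"):
    d=arm.capture(c); cv2.imwrite(f"pics/{c}0.png",d["image"][:,:,::-1]); print({k:v for k,v in d.items() if k not in("image","range_z")})
E
```

```text
pics
0.025 {'clock': 0.0, 'joints': array([-1.35600284e+00,  3.20283908e-01,  1.56569363e+00,  3.11315816e-06,
        1.25737494e+00, -1.99826844e-02]), 'qvel': array([-0.00108464,  0.00025213,  0.00223579, -0.00013369,  0.00080533,
       -0.00123975]), 'joint_torque': array([-1.73273158e-03, -4.12467027e+01, -2.31980574e+01,  7.24461442e-02,
        4.57485463e-02, -1.30960702e-04]), 'ee_pos': array([ 0.13367181, -0.55876891,  0.23811916]), 'orientation': array([ 9.93117599e-01,  1.17118149e-01, -8.40998236e-05, -8.75889307e-04]), 'contact_force': array([ 0.09231669, -0.43411454,  0.60414639]), 'ft_torque': array([-0.02912685, -0.03869618, -0.02578236]), 'gripper_force': 0.0, 'finger_gap': 0.09111698089969539}
{'fx': 408.84540802791673, 'fy': 408.84540802791673, 'cx': 276.15678371646334, 'cy': 215.25083048823905, 'k1': -0.11163784069262722, 'rvec': array([ 2.16543293, -2.15687459,  0.07728045]), 'tvec': array([0.24203373, 0.54472189, 1.03741492])}
{'fx': 399.67079869570614, 'fy': 399.67079869570614, 'cx': 276.26447397638395, 'cy': 208.47377429189612, 'k1': -0.09115218825227153, 'rvec': array([ 1.23747545, -2.20374874,  1.04814256]), 'tvec': array([0.47878621, 0.25443032, 0.73213375])}
```

View pics/top0.png

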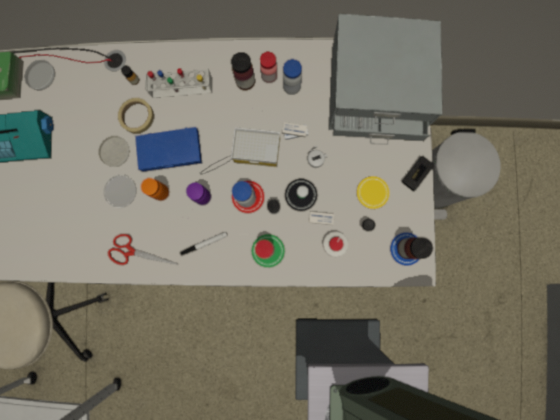

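View pics/side0.png

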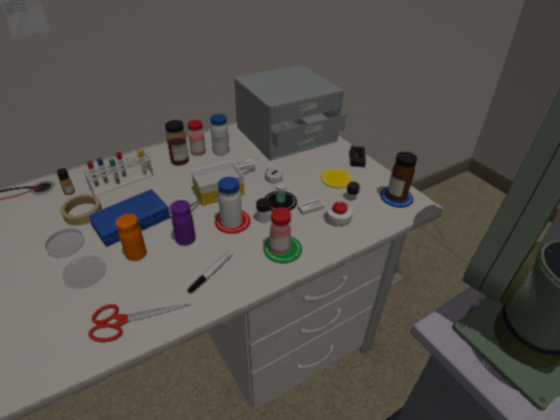

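```bash
cat > h.py <<'E'
from rig import arm
import cv2, numpy as np
def cam(c):
    d=arm.capture(c); d["R"]=cv2.Rodrigues(d["rvec"])[0]
    d["K"]=np.array([[d["fx"],0,d["cx"]],[0,d["fy"],d["cy"]],[0,0,1]]); d["D"]=np.array([d["k1"],0,0,0.])
    return d
def cloud(d,m):
    v,u=np.nonzero(m&(d["range_z"]>0)); z=d["range_z"][v,u]
    n=cv2.undistortPoints(np.c_[u,v].astype(float).reshape(-1,1,2),d["K"],d["D"]).reshape(-1,2)
    return (np.c_[n*z[:,None],z]-d["tvec"])@d["R"]
def project(d,P):
    return cv2.projectPoints(np.asarray(P,float).reshape(-1,3),d["rvec"],d["tvec"],d["K"],d["D"])[0].reshape(-1,2)
E
python3 - <<'E'
from h import *
for c in("top","side"):
    d=cam(c)
    for n in"bottle_brown bottle_red bottle_blue vial_green pad_black pad_red pad_blue pad_green pad_yellow".split():
        for s in arm.silhouettes(n,c)[:4]:
            p=cloud(d,s["pixels"])
            if len(p)<5: continue
            hi=p[p[:,2]>p[:,2].max()-.012] if n[0]!="p" else p
            cc,r=cv2.minEnclosingCircle(hi[:,:2].astype(np.float32))
            print(c,n,round(s["confidence"],2),np.round(s["uv"]),len(p),"z",p[:,2].min().round(3),p[:,2].max().round(3),"mean",hi.mean(0).round(3),"circ",np.round(cc,3),round(r,3))
E
```

```text
top bottle_brown 0.72 [416. 245.] 729 z -0.002 0.135 mean [ 0.459 -0.102  0.13 ] circ [ 0.459 -0.102] 0.027
top bottle_red 0.85 [198. 193.] 424 z -0.003 0.107 mean [0.597 0.444 0.102] circ [0.597 0.445] 0.022
top bottle_red 0.64 [298. 195.] 758 z -0.001 0.056 mean [0.61  0.176 0.054] circ [0.604 0.176] 0.013
top bottle_red 0.57 [155. 189.] 491 z -0.002 0.106 mean [0.609 0.56  0.102] circ [0.61  0.561] 0.023
top bottle_red 0.5 [268. 249.] 309 z 0.003 0.112 mean [0.455 0.272 0.107] circ [0.455 0.272] 0.022
top bottle_blue 0.21 [304. 190.] 86 z 0.021 0.057 mean [0.603 0.175 0.053] circ [0.603 0.176] 0.013
top vial_green 0.46 [305. 188.] 84 z 0.021 0.057 mean [0.603 0.177 0.053] circ [0.603 0.177] 0.013
top pad_black 0.57 [301. 196.] 781 z -0.006 0.056 mean [0.6   0.179 0.006] circ [0.602 0.179] 0.045
top pad_black 0.42 [372. 192.] 873 z -0.003 0.012 mean [ 0.609 -0.014  0.005] circ [ 0.611 -0.014] 0.047
top pad_black 0.17 [304. 189.] 94 z 0.021 0.057 mean [0.602 0.177 0.051] circ [0.603 0.176] 0.014
top pad_red 0.85 [255. 203.] 411 z -0.003 0.122 mean [0.589 0.31  0.006] circ [0.596 0.3
[... 1356 characters left out ...]
92 [234. 228.] 377 z -0.002 0.02 mean [0.58  0.328 0.005] circ [0.595 0.322] 0.045
side pad_red 0.28 [337. 182.] 451 z -0.003 0.045 mean [ 0.608 -0.013  0.006] circ [ 0.595 -0.011] 0.069
side pad_blue 0.85 [392. 202.] 225 z 0.001 0.009 mean [ 0.449 -0.084  0.005] circ [ 0.457 -0.098] 0.043
side pad_blue 0.31 [284. 191.] 210 z -0.002 0.056 mean [0.604 0.177 0.033] circ [0.635 0.156] 0.052
side pad_green 0.62 [396. 203.] 246 z 0.0 0.009 mean [ 0.448 -0.086  0.005] circ [ 0.458 -0.098] 0.044
side pad_green 0.6 [288. 252.] 477 z -0.001 0.009 mean [0.438 0.271 0.005] circ [0.452 0.266] 0.045
side pad_yellow 0.55 [339. 179.] 464 z -0.003 0.042 mean [ 0.607 -0.012  0.005] circ [ 0.586 -0.024] 0.068
```

The top view shows brown (416,245) on the blue pad, blue-capped (244,193) on red, red-capped (266,249) on green and the vial (303,190) on black. Yellow (372,192) is empty, and the side view agrees. It's a 4-cycle: vial→yellow, brown→black, blue→blue, red→red, vial→green.

```bash
python3 - <<'E'
from h import *
d=cam("top"); p=cloud(d,np.ones((420,560),bool))
H=np.zeros((24,38))
for x,y,z in p:
    i,j=int((x-.34)/.02),int((.52-y)/.02)
    if 0<=i<24 and 0<=j<38 and z<.5: H[i,j]=max(H[i,j],z)
print("cols y=.51 step -.02; rows x=.35.. in cm")
for i in range(23,-1,-1): print("%.2f"%(.35+.02*i)," ".join("%2d"%round(100*h) for h in H[i]))
E
python3 -m handwheel '[0,0,-0.12,0,0,0,9.1,0,0,-0.12,0,0,0,9.1,0,0,-0.12,0,0,0,9.1,0,0,-0.12,0,0,0,9.1,0,0,-0.12,0,0,0,9.1,0,0,-0.12,0,0,0,9.1,0,0,-0.12,0,0,0,9.1,0,0,-0.12,0,0,0,9.1,0,0,-0.12,0,0,0,9.1,0,0,-0.12,0,0,0,9.1,0,0,-0.12,0,0,0,9.1,0,0,-0.016,0,0,0,9.1,0,0,0,1.5,1,0,7,0,0,0,3,2,0,7,0,0,0,3,2,0,7,0,0,0,3,2,0,7,0,0,0,3,2,0,7,0,0,0,3,2,0,7,0,0,0,3,2,0,7,0,0,0,3,2,0,7]' 10
```

```text
cols y=.51 step -.02; rows x=.35.. in cm
0.81  0  0  0  1  0  0  1  0  0  0  0  0  0  1  0  0  0  0  0  0 18 18 18 18 18 18 18 18 18 18 19 18 19 18  0  0  0  0
0.79  3  3  4  0  0  0  1  0  0  0  0  0  0  1  3  3  3  3  1  0 18 18 18 18 18 18 18 18 18 18 18 18 18 18  1  0  0  0
0.77  4  4  4  4  0  0  0  0  7  7  7  7  7  0  3  3  3  3  0  1 17 18 18 18 18 18 18 18 18 18 18 18 18 18  0  0  0  0
0.75  4  4  4  4  0  0  1  0  7  7  7  7  7  7  7  2  4  3  0  0 11 12 12 12 12 13 14 14 13 11 11  7 11  0  0  0  0  0
0.73  4  4  4  4  0  0  0  0  7  7  7  7  7  7  7  1  0  0  2  2  0  0  0  0  0 11 11 12 12 12 12 12 12  0  0  0  0  0
0.71  4  4  4  4  0  0  1  1  7  7  7  7  7  7  6  0  0  2  3  3  2  0  0  1  0  0  0  0  0  0  0  0  0  2  0  0  0  0
0.69  4  4  4  4  1  1  1  7  7  7  7  7  7  7  0  0  1  2  3  3  0  1  1  0  0  0  1  0  0  1  0  1  2  2  2  2  0  0
0.67  4  1  1  1  1  1  0  1  1  1  0  5  7  7  1  0  1  1  2  2  0  0  0  0  0  0  0  0  1  0  0  2  2  2  2  0  0  0
0.65  1  1  0  1  0  1  0  0  0  0  0  1  1  1  1  0  1  1  1  1  0  1  0  0  0  1  1  1  0  0  2  3  2  2 
[... 1248 characters left out ...]
  1  1  1  1  1  0  2  3  1  1  1  0  1  1  1  1 13 13  1  1  1  0  0  0
0.41  1  0  1  0  0  1  0  0  1  0  0  1  1  1  1  0  0  1  1  0  0  0  1  1  0  0  1  1  0  0  1  1  1  0  1  0  0  0
0.39  1  0  0  0  0  0  0  0  1  0  0  0  1  0  0  0  0  1  0  1  1  1  1  0  1  1  1  0  1  0  1  0  1  1  0  0  0  0
0.37  1  1  0  0  0  1  0  0  0  1  0  0  0  1  0  1  0  1  1  0  0  0  0  0  1  0  0  0  0  1  1  1  0  0  1  0  0  0
0.35  0  0  0  0  0  0  0  0  0  0  0  0  0  0  0  0  0  0  0  0  0  0  0  0  0  0  0  0  0  0  0  0  0  0  0  0  0  0
clock: 2.82
ee_pos: [0.2844, -0.3327, 0.2392]
orientation: [0.708, 0.706, 0.0, 0.0]
contact_force: [0.9, -0.1, 0.5]
finger_gap: 0.07
gripper_force: 0.0
```

```bash
python3 -m handwheel '[0,0,0,3,1.9,0,7,0,0,0,3,1.9,0,7,0,0,0,3,1.9,0,7,0,0,0,3,1.9,0,7,0,0,0,3,1.9,0,7,0,0,0,3,1.9,0,7,0,0,0,3,1.9,0,7,0,0,0,3,1.9,0,7,0,0,0,3,1.9,0,7,0,0,0,3,1.9,0,7,0,0,0,3,1.9,0,7,0,0,0,3,1.9,0,7,0,0,0,3,1.9,0,7,0,0,0,3,1.9,0,7,0,0,0,3,1.9,0,7,0,0,0,2,0.9,0,7,0,0,0,1.2,0.6,0,7,0,0,0,0,0,0,7,0,0,0,0,0,0,7]'
```

```text
clock: 4.4
ee_pos: [0.5833, 0.1474, 0.2386]
orientation: [0.707, 0.707, -0.001, 0.0]
contact_force: [0.3, -0.2, 0.2]
finger_gap: 0.07
gripper_force: 0.0
```

```bash
python3 -m handwheel '[0,0,0,1.4,1,0,6,0,0,0,1.4,1,0,6,0,0,0,0.1,0,1,6,0,0,0,0,0,2,6,0,0,0,0,0,2,6,0,0,0,0,0,2,6,0,0,0,0,0,2,6,0,0,0,0,0,2,6,0,0,0,0,0,2,6,0,0,0,0,0,1,6,0,0,0,0,0,0,6,0,0,0,0,0,0,6]'
```

```text
clock: 5.4
ee_pos: [0.6034, 0.1757, 0.099]
orientation: [0.707, 0.707, -0.0, -0.0]
contact_force: [1.1, 0.3, 0.4]
finger_gap: 0.0601
gripper_force: 0.0
```

```bash
python3 -m handwheel '[0,0,0,0,0,1,6,0,0,0,0,0,1.5,6,0,0,0,0,0,1.2,6,0,0,0,0,0,0.7,6,0,0,0,0,0,0,4,0,0,0,0,0,0,3.5,0,0,0,0,0,0,3,0,0,0,0,0,0,2.5,0,0,0,0,0,0,2,0,0,0,0,0,0,2,0,0,0,0,0,0,2,0,0,0,0,0,0,2]' 10
```

```text
clock: 6.4
ee_pos: [0.6042, 0.1769, 0.0555]
orientation: [0.707, 0.707, 0.001, 0.0]
contact_force: [-0.5, -0.2, 2.1]
finger_gap: 0.0273
gripper_force: 10.0
```

```bash
python3 -m handwheel '[0,0,0,0,0,-0.5,2,0,0,0,0,0,-1.5,2,0,0,0,0,0,-1.5,2,0,0,0,0,0,-1.5,2,0,0,0,-1,0,0,2,0,0,0,-2,0.1,0,2,0,0,0,-2.5,0.1,0,2,0,0,0,-2.5,0.1,0,2,0,0,0,-2.5,0.1,0,2,0,0,0,-2.5,0.1,0,2,0,0,0,-2.5,0.1,0,2,0,0,0,-2,0,0,2,0,0,0,-1,0,0,2,0,0,0,-0.6,0,0,2,0,0,0,0,0,0,2,0,0,0,0,0,0,2]'
```

```text
clock: 7.73
ee_pos: [0.6096, -0.0139, 0.1046]
orientation: [0.707, 0.707, -0.0, -0.0]
contact_force: [0.3, 0.5, -0.5]
finger_gap: 0.027
gripper_force: 10.0
```

```bash
python3 -m handwheel '[0,0,0,0,0,1,2,0,0,0,0,0,1.5,2,0,0,0,0,0,1.2,2,0,0,0,0,0,0.6,2,0,0,0,0,0,0.3,2,0,0,0,0,0,0.2,2,0,0,0,0,0,0,2,0,0,0,0,0,0,2]'
```

```text
clock: 8.4
ee_pos: [0.6102, -0.0141, 0.0574]
orientation: [0.707, 0.707, 0.0, 0.0]
contact_force: [-0.7, 0.6, 0.4]
finger_gap: 0.0271
gripper_force: 10.0
```

```bash
python3 -m handwheel '[0,0,0,0,0,0.1,2,0,0,0,0,0,0.08,2,0,0,0,0,0,0,2,0,0,0,0,0,0,3,0,0,0,0,0,0,3.6,0,0,0,0,0,0,4.5,0,0,0,0,0,0,6,0,0,0,0,0,0,6,0,0,0,0,0,-1,6,0,0,0,0,0,-2,6,0,0,0,0,0,-2,7,0,0,0,0,0,-3,7.5,0,0,0,0,0,-3,7.5,0,0,0,0,0,-2,7.5,0,0,0,0,0,0,7.5]'
```

```text
clock: 9.65
ee_pos: [0.6125, -0.0144, 0.1913]
orientation: [0.707, 0.707, 0.004, 0.004]
contact_force: [0.7, 0.1, 0.1]
finger_gap: 0.0752
gripper_force: 0.0
```

```bash
cat > find.py <<'E'
from h import *
import sys
Z={"bottle_brown":.130,"bottle_red":.107,"bottle_blue":.123,"vial_green":.053}
R={"bottle_brown":.026,"bottle_red":.022,"bottle_blue":.0245,"vial_green":.014}
# args: name x y : top-cloud near (x,y) at the height of its cap
n,x,y=sys.argv[1],float(sys.argv[2]),float(sys.argv[3])
for c in("top","side"):
    d=cam(c); p=cloud(d,np.ones((420,560),bool))
    q=p[(np.hypot(p[:,0]-x,p[:,1]-y)<.04)&(abs(p[:,2]-Z[n])<.006)]
    if len(q)>5: cc,r=cv2.minEnclosingCircle(q[:,:2].astype(np.float32)); print(c,len(q),q.mean(0).round(4),np.round(cc,4),round(r,4),"want r",R[n])
    else: print(c,"none",len(q))
    if len(sys.argv)>4: cv2.imwrite(f"pics/{sys.argv[4]}_{c}.png",d["image"][:,:,::-1])
E
python3 find.py vial_green .61 -.014
```

```text
top 93 [ 0.6098 -0.0131  0.0534] [ 0.6098 -0.0135] 0.0142 want r 0.014
side 58 [ 0.607  -0.013   0.0529] [ 0.6088 -0.0147] 0.0149 want r 0.014
```

```bash
python3 -m handwheel '[0,0,0,-0.6,-1,0,8,0,0,0,-1.1,-1.9,0,8,0,0,0,-1.1,-1.9,0,8.5,0,0,0,-1.1,-1.9,0,8.5,0,0,0,-1.1,-1.9,0,8.5,0,0,0,-1.1,-1.9,0,8.5,0,0,0,-1.1,-1.9,0,8.5,0,0,0,-1.1,-1.9,0,8.5,0,0,0,-0.5,-0.9,0,8.5,0,0,0,0,0,0,8.5,0,0,0,0,0,0,8.5]'
```

```text
clock: 10.67
ee_pos: [0.4575, -0.1023, 0.1847]
orientation: [0.707, 0.707, 0.0, -0.0]
contact_force: [0.6, -0.4, 0.8]
finger_gap: 0.0847
gripper_force: 0.0
```

Aligned; descend 9.9 cm and close.

```bash
python3 -m handwheel '[0,0,0,0,0,1,8.5,0,0,0,0,0,2,8.5,0,0,0,0,0,2,8.5,0,0,0,0,0,2,8.5,0,0,0,0,0,1.5,8.5,0,0,0,0,0,1,8.5,0,0,0,0.05,0.05,0.4,8.5,0,0,0,0,0,0,7,0,0,0,0,0,0,6.2,0,0,0,0,0,0,5.7,0,0,0,0,0,0,5.2,0,0,0,0,0,0,5,0,0,0,0,0,0,5,0,0,0,0,0,0,5,0,0,0,0,0,0,5,0,0,0,0,0,0,5]' 25
```

```text
clock: 12.0
ee_pos: [0.4591, -0.1019, 0.0868]
orientation: [0.707, 0.707, 0.001, 0.001]
contact_force: [1.7, 1.6, 5.3]
finger_gap: 0.0561
gripper_force: 25.0
```

```bash
python3 -m handwheel '[0,0,0,0,0,-0.5,5,0,0,0,0,0,-1.5,5,0,0,0,0,0,-2,5,0,0,0,0,0,-2,5,0,0,0,0,0,-2,5,0,0,0,0,0,-1,5,0,0,0,0,0,0,5,0,0,0,0,0,0,5]'
```

```text
clock: 12.67
ee_pos: [0.4574, -0.1016, 0.1757]
orientation: [0.707, 0.707, -0.0, -0.001]
contact_force: [0.4, 0.3, -2.4]
finger_gap: 0.0565
gripper_force: 25.0
```

```bash
python3 -m handwheel '[0,0,0,1,0.5,0,5,0,0,0,2,1.1,0,5,0,0,0,2,1.1,0,5,0,0,0,2,1,0,5,0,0,0,2,1,0,5,0,0,0,2,1,0,5,0,0,0,2,1,0,5,0,0,0,2,1,0,5,0,0,0,2,1,0,5,0,0,0,2,1,0,5,0,0,0,2,1,0,5,0,0,0,2,1,0,5,0,0,0,2,1,0,5,0,0,0,1.5,0.8,0,5,0,0,0,0.8,0.5,0,5,0,0,0,0.6,0.3,0,5,0,0,0,0,0,0,5,0,0,0,0,0,0,5]'
```

```text
clock: 14.17
ee_pos: [0.6006, 0.1769, 0.1753]
orientation: [0.707, 0.707, -0.001, -0.0]
contact_force: [0.5, -0.6, -2.4]
finger_gap: 0.0567
gripper_force: 25.0
```

```bash
python3 -m handwheel '[0,0,0,0,0.1,1,5,0,0,0,0,0.1,2,5,0,0,0,0,0,2,5,0,0,0,0,0,1.6,5,0,0,0,0,0,1,5,0,0,0,0,0,0.6,5,0,0,0,0,0,0.3,5,0,0,0,0,0,0,5,0,0,0,0,0,0,5]'
```

```text
clock: 14.92
ee_pos: [0.6038, 0.1772, 0.0919]
orientation: [0.707, 0.707, 0.001, 0.0]
contact_force: [-0.4, -0.4, -2.0]
finger_gap: 0.0565
gripper_force: 25.0
```

```bash
python3 -m handwheel '[0,0,0,0,-0.05,0.2,5,0,0,0,0,-0.05,0.15,5,0,0,0,0,0,0.1,5,0,0,0,0,0,0.05,5,0,0,0,0,0,0,5]'
```

```text
clock: 15.33
ee_pos: [0.6023, 0.1773, 0.0868]
orientation: [0.707, 0.707, 0.0, 0.0]
contact_force: [-0.7, -0.4, 1.1]
finger_gap: 0.0568
gripper_force: 25.0
```

```bash
python3 -m handwheel '[0,0,0,0,0,0,5.8,0,0,0,0,0,0,6.2,0,0,0,0,0,0,7,0,0,0,0,0,0,8.5,0,0,0,0,0,0,8.5,0,0,0,0,0,-1,8.5,0,0,0,0,0,-2,8.5,0,0,0,0,0,-2,8.5,0,0,0,0,0,-2,8.5,0,0,0,0,0,-2,8.5,0,0,0,0,0,-1.5,8.5,0,0,0,0,0,-0.5,8.5,0,0,0,0,0,0,8.5]'; python3 find.py bottle_brown .6025 .177; python3 find.py bottle_blue .594 .327
```

```text
clock: 16.42
ee_pos: [0.6031, 0.1775, 0.1982]
orientation: [0.707, 0.707, 0.002, 0.001]
contact_force: [-0.6, 0.2, -0.3]
finger_gap: 0.0851
gripper_force: 0.0
top none 0
side 237 [0.5986 0.1776 0.1294] [0.6005 0.175 ] 0.0278 want r 0.026
top 316 [0.5934 0.3253 0.1228] [0.5934 0.3253] 0.0244 want r 0.0245
side 249 [0.591  0.3272 0.1221] [0.5935 0.3257] 0.0255 want r 0.0245
```

```bash
python3 -m handwheel '[0,0,0,1,0,0,8.5,0,0,0,2,-0.1,0,8.5,0,0,0,2,-0.1,0,8.5,0,0,0,2,-0.1,0,8.5,0,0,0,2,-0.1,0,8.5,0,0,0,2,-0.2,0,8.5,0,0,0,2,-0.2,0,8.5,0,0,0,1,-0.1,0,8.5,0,0,0,0.8,-0.05,0,8.5,0,0,0,0,0,0,8.5,0,0,0,0,0,0,8.5]'
```

```text
clock: 17.53
ee_pos: [0.5927, 0.325, 0.1957]
orientation: [0.707, 0.707, -0.001, 0.0]
contact_force: [0.3, -0.5, -0.1]
finger_gap: 0.0848
gripper_force: 0.0
```

```bash
python3 -m handwheel '[0,0,0,0.05,0.05,1,8.5,0,0,0,0,0,2,8.5,0,0,0,0,0,2,8.5,0,0,0,0,0,2,8.5,0,0,0,0,0,2,8.5,0,0,0,0,0,1.5,8.5,0,0,0,0,0,0.7,8.5,0,0,0,0,0,0.3,8.5,0,0,0,0,0,0,7,0,0,0,0,0,0,6,0,0,0,0,0,0,5.5,0,0,0,0,0,0,5,0,0,0,0,0,0,4.6,0,0,0,0,0,0,4.6,0,0,0,0,0,0,4.6,0,0,0,0,0,0,4.6]' 20; python3 -m handwheel '[0,0,0,0,0,-0.5,4.6,0,0,0,0,0,-1.5,4.6,0,0,0,0,0,-2,4.6,0,0,0,0,0,-2.5,4.6,0,0,0,0,0,-2.5,4.6,0,0,0,0,0,-2.5,4.6,0,0,0,0,0,-2,4.6,0,0,0,0,0,-1.2,4.6,0,0,0,0,0,0,4.6,0,0,0,0,0,0,4.6]'
```

```text
clock: 18.87
ee_pos: [0.5939, 0.326, 0.0819]
orientation: [0.707, 0.707, 0.001, 0.0]
contact_force: [1.2, -0.2, 3.4]
finger_gap: 0.0526
gripper_force: 20.0
clock: 19.7
ee_pos: [0.5929, 0.3257, 0.2279]
orientation: [0.707, 0.707, -0.0, -0.0]
contact_force: [-0.7, 0.4, -3.0]
finger_gap: 0.0528
gripper_force: 20.0
```

```bash
python3 -m handwheel '[0,0,0,-1,-0.4,-0.3,4.6,0,0,0,-2,-0.8,-0.2,4.6,0,0,0,-2.5,-0.8,0,4.6,0,0,0,-2.5,-0.8,0,4.6,0,0,0,-2.5,-0.8,0,4.6,0,0,0,-2.5,-0.8,0,4.6,0,0,0,-2.5,-0.8,0,4.6,0,0,0,-2.5,-0.8,0,4.6,0,0,0,-2.5,-0.8,0,4.6,0,0,0,-2.5,-0.8,0,4.6,0,0,0,-2.5,-0.8,0,4.6,0,0,0,-2.5,-0.8,0,4.6,0,0,0,-2.5,-0.8,0,4.6,0,0,0,-2.5,-0.8,0,4.6,0,0,0,-2.5,-0.8,0,4.6,0,0,0,-2.5,-0.8,0,4.6,0,0,0,-2,-0.6,0,4.6,0,0,0,-1,-0.3,0,4.6,0,0,0,0,0,0,4.6,0,0,0,0,0,0,4.6]'
```

```text
clock: 21.37
ee_pos: [0.4597, -0.084, 0.2325]
orientation: [0.708, 0.707, -0.0, -0.001]
contact_force: [1.0, -0.1, -2.9]
finger_gap: 0.0529
gripper_force: 20.0
```

```bash
python3 - <<'E'
from h import *
d=cam("top")
im=d["image"].astype(int)
# pad_blue: free of anything but arm; centre of the disc
for c in("top","side"):
    d=cam(c)
    for s in arm.silhouettes("pad_blue",c)[:2]:
        p=cloud(d,s["pixels"]); p=p[abs(p[:,2]-.005)<.006]
        if len(p)>30:
            cc,r=cv2.minEnclosingCircle(p[:,:2].astype(np.float32)); print(c,round(s["confidence"],2),len(p),p.mean(0).round(4),np.round(cc,4),round(r,4))
E
```

```text
top 0.7 539 [ 0.4563 -0.0885  0.0057] [ 0.4583 -0.1002] 0.0447
side 0.66 566 [ 0.4571 -0.0996  0.0052] [ 0.4628 -0.1059] 0.0512
```

```bash
python3 -m handwheel '[0,0,0,-0.8,-0.1,0,4.6,0,0,0,-0.8,-0.1,0,4.6,0,0,0,0,0,1,4.6,0,0,0,0,0,2,4.6,0,0,0,0,0,2.5,4.6,0,0,0,0,0,2.5,4.6,0,0,0,0,0,2.5,4.6,0,0,0,0,0,2,4.6,0,0,0,0,0,1.2,4.6,0,0,0,0,0,0.6,4.6,0,0,0,0,0,0.2,4.6,0,0,0,0,0,0,4.6,0,0,0,0,0,0,4.6]'
```

```text
clock: 22.7
ee_pos: [0.4589, -0.1005, 0.0887]
orientation: [0.707, 0.707, 0.0, 0.001]
contact_force: [-0.4, -0.3, -1.9]
finger_gap: 0.0527
gripper_force: 20.0
```

```bash
python3 -m handwheel '[0,0,0,0,0,0.3,4.6,0,0,0,0,0,0.2,4.6,0,0,0,0,0,0.1,4.6,0,0,0,0,0,0.1,4.6,0,0,0,0,0,0,4.6]'
```

```text
clock: 23.12
ee_pos: [0.4585, -0.1003, 0.0817]
orientation: [0.707, 0.707, 0.0, 0.0]
contact_force: [0.1, -0.1, 3.2]
finger_gap: 0.0528
gripper_force: 20.0
```

Seated. Release, rise, and check.

```bash
python3 -m handwheel '[0,0,0,0,0,0,5.4,0,0,0,0,0,0,5.8,0,0,0,0,0,0,7,0,0,0,0,0,0,8.5,0,0,0,0,0,0,8.5,0,0,0,0,0,-1,8.5,0,0,0,0,0,-2,8.5,0,0,0,0,0,-2,8.5,0,0,0,0,0,-2.5,8.5,0,0,0,0,0,-2.5,8.5,0,0,0,0,0,-2.5,8.5,0,0,0,0,0,-1,8.5,0,0,0,0,0,0,8.5]'; python3 find.py bottle_blue .458 -.1 a; python3 find.py bottle_red .455 .272;python3 find.py bottle_brown .6025 .177
```

```text
clock: 24.2
ee_pos: [0.4597, -0.1006, 0.2183]
orientation: [0.707, 0.707, 0.001, 0.002]
contact_force: [0.7, -0.1, -0.8]
finger_gap: 0.085
gripper_force: 0.0
top 333 [ 0.4584 -0.0983  0.1232] [ 0.4586 -0.0992] 0.0248 want r 0.0245
side 175 [ 0.4554 -0.0972  0.1223] [ 0.4576 -0.0996] 0.0249 want r 0.0245
top 263 [0.4551 0.2718 0.107 ] [0.455  0.2716] 0.022 want r 0.022
side 249 [0.453  0.2733 0.1063] [0.4554 0.2725] 0.0227 want r 0.022
top 378 [0.6011 0.1756 0.1298] [0.6012 0.1748] 0.0267 want r 0.026
side 240 [0.5991 0.1774 0.1294] [0.6037 0.1774] 0.0293 want r 0.026
```

View pics/a_side.png

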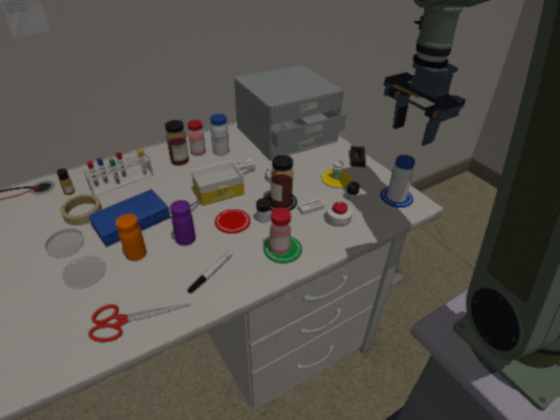

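The side view shows brown upright on black (282,185), blue upright on blue (400,180), the vial on yellow (337,172) and the red pad free (232,220). Next is the red bottle.

```bash
python3 -m handwheel '[0,0,0,1.5,0,0,8,0,0,0,2.5,0,0,8,0,0,0,2.7,0,0,8,0,0,0,2.7,0,0,8,0,0,0,2.7,0,0,8,0,0,0,2.7,0,0,8,0,0,0,2.7,0,0,8,0,0,0,2.7,0,0,8,0,0,0,2.7,0,0,8,0,0,0,2.7,0,0,8,0,0,0,2.7,0,0,8,0,0,0,2.7,0,0,8,0,0,0,2.7,-0.1,0,8,0,0,0,2,-0.1,0,8,0,0,0,1.5,0,0,8,0,0,0,0,0,0,8,0,0,0,0,0,0,8]'
```

```text
clock: 25.92
ee_pos: [0.456, 0.2718, 0.2153]
orientation: [0.707, 0.708, -0.001, 0.0]
contact_force: [-0.0, -0.8, 0.6]
finger_gap: 0.0799
gripper_force: 0.0
```

```bash
python3 -m handwheel '[0,0,0,0,0,1,8,0,0,0,0,0,2,8,0,0,0,0,0,2.5,8,0,0,0,0,0,2.5,8,0,0,0,0,0,2.5,8,0,0,0,0,0,2,8,0,0,0,0,0,1.2,8,0,0,0,0,0,0.7,8,0,0,0,0,0,0.3,7,0,0,0,0,0,0,6,0,0,0,0,0,0,5.2,0,0,0,0,0,0,4.7,0,0,0,0,0,0,4.2,0,0,0,0,0,0,4.2,0,0,0,0,0,0,4.2,0,0,0,0,0,0,4.2]' 18; python3 -m handwheel '[0,0,0,0,0,-0.5,4.2,0,0,0,0,0,-1.5,4.2,0,0,0,0,0,-2,4.2,0,0,0,0,0,-2,4.2,0,0,0,0,0,-1.5,4.2,0,0,0,0,0,-0.7,4.2,0,0,0,0,0,0,4.2,0,0,0,0,0,0,4.2]'
```

```text
clock: 27.25
ee_pos: [0.4566, 0.272, 0.0699]
orientation: [0.707, 0.707, 0.001, 0.0]
contact_force: [0.3, -0.0, 5.0]
finger_gap: 0.0477
gripper_force: 18.0
clock: 27.92
ee_pos: [0.4559, 0.2716, 0.1506]
orientation: [0.707, 0.707, -0.0, -0.0]
contact_force: [-0.0, 0.1, -1.8]
finger_gap: 0.0477
gripper_force: 18.0
```

```bash
python3 - <<'E'
from h import *
for n in("pad_red","pad_green"):
  for c in("top","side"):
    d=cam(c)
    for s in arm.silhouettes(n,c)[:1]:
        p=cloud(d,s["pixels"]); p=p[abs(p[:,2]-.005)<.006]
        if len(p)>30:
            cc,r=cv2.minEnclosingCircle(p[:,:2].astype(np.float32)); print(n,c,round(s["confidence"],2),len(p),p.mean(0).round(4),np.round(cc,4),round(r,4))
E
```

```text
pad_red top 0.63 732 [0.6011 0.3231 0.005 ] [0.5953 0.3229] 0.0462
pad_red side 0.96 698 [0.5949 0.3219 0.0049] [0.6006 0.3192] 0.0495
pad_green side 0.84 899 [0.45   0.2678 0.0047] [0.4523 0.263 ] 0.0488
```

```bash
python3 -m handwheel '[0,0,0,0.3,0.9,0,4.2,0,0,0,0.7,2,0,4.2,0,0,0,0.7,2,0,4.2,0,0,0,0.7,2,0,4.2,0,0,0,0.7,2,0,4.2,0,0,0,0.7,2,0,4.2,0,0,0,0.7,2,0,4.2,0,0,0,0.4,1,0,4.2,0,0,0,0.2,0.5,0,4.2,0,0,0,0,0,0,4.2,0,0,0,0,0,0,4.2]'
```

```text
clock: 29.23
ee_pos: [0.6, 0.3226, 0.1506]
orientation: [0.707, 0.707, -0.001, -0.0]
contact_force: [0.4, -0.1, -1.0]
finger_gap: 0.0476
gripper_force: 18.0
```

```bash
python3 -m handwheel '[0,0,0,0,-0.25,0,4.2,0,0,0,0,-0.2,1,4.2,0,0,0,0,0,2,4.2,0,0,0,0,0,2,4.2,0,0,0,0,0,1.3,4.2,0,0,0,0,0,0.8,4.2,0,0,0,0,0,0.4,4.2,0,0,0,0,0,0.2,4.2,0,0,0,0,0,0,4.2,0,0,0,0,0,0,4.2]'
```

```text
clock: 30.07
ee_pos: [0.5962, 0.323, 0.075]
orientation: [0.707, 0.707, 0.001, 0.0]
contact_force: [0.4, 0.6, -1.7]
finger_gap: 0.0473
gripper_force: 18.0
```

```bash
python3 -m handwheel '[0,0,0,-0.05,0,0.2,4.2,0,0,0,0,0,0.15,4.2,0,0,0,0,0,0.1,4.2,0,0,0,0,0,0.05,4.2,0,0,0,0,0,0,4.2]'
```

```text
clock: 30.48
ee_pos: [0.5959, 0.3223, 0.0699]
orientation: [0.707, 0.707, 0.0, 0.0]
contact_force: [-2.4, -0.0, 3.6]
finger_gap: 0.0474
gripper_force: 18.0
```

```bash
python3 -m handwheel '[0,0,0,0,0,0,4.9,0,0,0,0,0,0,5.3,0,0,0,0,0,0,6.5,0,0,0,0,0,0,8,0,0,0,0,0,0,8,0,0,0,0,0,-1,8,0,0,0,0,0,-2,8,0,0,0,0,0,-2,8,0,0,0,0,0,-2.5,8,0,0,0,0,0,-2.5,8,0,0,0,0,0,-2.5,8,0,0,0,0,0,-1,8,0,0,0,0,0,0,8]'; python3 find.py bottle_red .5955 .322; python3 find.py vial_green .61 -.014
```

```text
clock: 31.57
ee_pos: [0.5971, 0.323, 0.2079]
orientation: [0.707, 0.707, 0.003, 0.001]
contact_force: [-0.5, -0.0, -0.1]
finger_gap: 0.0801
gripper_force: 0.0
top 8 [0.5933 0.303  0.1067] [0.5908 0.3076] 0.014 want r 0.022
side 205 [0.5924 0.3232 0.1062] [0.5946 0.3224] 0.0229 want r 0.022
top 97 [ 0.6095 -0.0129  0.0532] [ 0.61   -0.0137] 0.0142 want r 0.014
side 60 [ 0.6066 -0.0128  0.0527] [ 0.6085 -0.0142] 0.0148 want r 0.014
```

```bash
python3 -m handwheel '[0,0,0,-1.5,0,0,7,0,0,0,-2.5,0.1,0,6,0,0,0,-2.7,0.1,0,6,0,0,0,-2.7,0.1,0,6,0,0,0,-2.7,0.1,0,6,0,0,0,-2.7,0.1,0,6,0,0,0,-2.7,0.1,0,6,0,0,0,-2.7,0.1,0,6,0,0,0,-2.7,0.1,0,6,0,0,0,-2.7,0.1,0,6,0,0,0,-2.7,0.1,0,6,0,0,0,-2.7,0.1,0,6,0,0,0,-2,0.1,0,6,0,0,0,-0.7,0,0,6,0,0,0,0,0,0,6,0,0,0,0,0,0,6]'
```

```text
clock: 33.1
ee_pos: [0.6072, -0.0147, 0.2035]
orientation: [0.707, 0.707, -0.0, -0.001]
contact_force: [-0.9, 0.3, -0.2]
finger_gap: 0.0602
gripper_force: 0.0
```

```bash
python3 -m handwheel '[0,0,0,0,0.1,1,6,0,0,0,0,0.1,2,6,0,0,0,0,0,2.5,6,0,0,0,0,0,2.5,6,0,0,0,0,0,2.5,6,0,0,0,0,0,2,6,0,0,0,0,0,1.2,6,0,0,0,0,0,0.8,6,0,0,0,0,0,0.3,6,0,0,0,0,0,0,6]'; python3 -m handwheel '[0,0,0,0,0,0,4,0,0,0,0,0,0,3.5,0,0,0,0,0,0,3,0,0,0,0,0,0,2.5,0,0,0,0,0,0,2,0,0,0,0,0,0,2,0,0,0,0,0,0,2,0,0,0,0,0,0,2]' 10
```

```text
clock: 33.93
ee_pos: [0.6095, -0.0139, 0.0554]
orientation: [0.707, 0.708, -0.0, -0.0]
contact_force: [0.1, 0.0, 0.3]
finger_gap: 0.0599
gripper_force: 0.0
clock: 34.6
ee_pos: [0.6101, -0.0148, 0.0566]
orientation: [0.707, 0.707, 0.0, 0.0]
contact_force: [-0.4, 0.2, 2.5]
finger_gap: 0.0268
gripper_force: 10.0
```

```bash
python3 -m handwheel '[0,0,0,0,0,-0.5,2,0,0,0,0,0,-1.5,2,0,0,0,0,0,-2.5,2,0,0,0,0,0,-2.5,2,0,0,0,0,0,-2.5,2,0,0,0,0,0,-2,2,0,0,0,0,0,-1.2,2,0,0,0,0,0,0,2,0,0,0,0,0,0,2]'; python3 -m handwheel '[0,0,0,1,-0.6,0,2,0,0,0,2,-1.2,0,2,0,0,0,2.2,-1.2,0,2,0,0,0,2.2,-1.2,0,2,0,0,0,2.2,-1.2,0,2,0,0,0,2.2,-1.2,0,2,0,0,0,2.2,-1.2,0,2,0,0,0,2.2,-1.2,0,2,0,0,0,2.2,-1.2,0,2,0,0,0,2.2,-1.2,0,2,0,0,0,2.2,-1.2,0,2,0,0,0,2.2,-1.2,0,2,0,0,0,1.5,-1,0,2,0,0,0,1,-0.7,0,2,0,0,0,0.5,-0.4,0,2,0,0,0,0,0,0,2,0,0,0,0,0,0,2]'
```

```text
clock: 35.35
ee_pos: [0.6097, -0.0147, 0.1835]
orientation: [0.707, 0.707, 0.0, 0.0]
contact_force: [-0.4, -0.1, -0.7]
finger_gap: 0.0271
gripper_force: 10.0
clock: 36.77
ee_pos: [0.4506, 0.2649, 0.1827]
orientation: [0.707, 0.707, -0.001, 0.0]
contact_force: [1.0, 0.5, 0.2]
finger_gap: 0.0269
gripper_force: 10.0
```

```bash
python3 - <<'E'
from h import *
for c in("top","side"):
    d=cam(c); cv2.imwrite(f"pics/b_{c}.png",d["image"][:,:,::-1])
    for s in arm.silhouettes("pad_green",c)[:1]:
        p=cloud(d,s["pixels"]); p=p[abs(p[:,2]-.005)<.006]
        print(c,round(s["confidence"],2),len(p),s["uv"],p.mean(0).round(4), np.percentile(p[:,:2],[1,99],axis=0).round(4).tolist(), project(d,[.4515,.266,.005]).round(1))
    p=cloud(d,np.ones((420,560),bool)); i=d["image"][(d["range_z"]>0)].astype(int)
    g=(i[:,1]>1.5*i[:,0])&(i[:,1]>1.3*i[:,2])&(np.hypot(p[:,0]-.4515,p[:,1]-.266)<.055)&(p[:,2]<.02)
    q=p[g]; print(len(q),q.mean(0).round(4), [np.round(v,4) for v in cv2.minEnclosingCircle(q[:,:2].astype(np.float32))])
E
```

```text
0 [nan nan nan] [array([0., 0.]), np.float64(0.0)]
side 0.6 906 [285.0, 249.9] [0.4507 0.2682 0.0047] [[0.4092, 0.2258], [0.4966, 0.309]] [[282.9 247.8]]
825 [0.4508 0.2677 0.0049] [array([0.4515, 0.266 ]), np.float64(0.0452)]<stdin>:9: RuntimeWarning: Mean of empty slice.
  ret = um.true_divide(
```

```bash
python3 -m handwheel '[0,0,0,0.1,0.05,1,2,0,0,0,0,0,2,2,0,0,0,0,0,2.5,2,0,0,0,0,0,2.5,2,0,0,0,0,0,2,2,0,0,0,0,0,1.2,2,0,0,0,0,0,0.6,2,0,0,0,0,0,0.3,2,0,0,0,0,0,0,2,0,0,0,0,0,0,2]'
```

```text
clock: 37.8
ee_pos: [0.4518, 0.2664, 0.0626]
orientation: [0.707, 0.707, 0.001, 0.0]
contact_force: [0.2, -0.3, -0.6]
finger_gap: 0.0268
gripper_force: 10.0
```

```bash
python3 -m handwheel '[0,0,0,0,0,0.3,2,0,0,0,0,0,0.2,2,0,0,0,0,0,0.08,2,0,0,0,0,0,0,2,0,0,0,0,0,0,2]'
```

```text
clock: 38.22
ee_pos: [0.4514, 0.2663, 0.0566]
orientation: [0.707, 0.707, 0.0, 0.0]
contact_force: [0.2, -0.3, 0.3]
finger_gap: 0.0268
gripper_force: 10.0
```

```bash
python3 -m handwheel '[0,0,0,0,0,0.03,3,0,0,0,0,0,0,3.6,0,0,0,0,0,0,4.5,0,0,0,0,0,0,6,0,0,0,0,0,0,6,0,0,0,0,0,-1,6,0,0,0,0,0,-2,6,0,0,0,0,0,-2.5,6,0,0,0,0,0,-2.5,6,0,0,0,0,0,-2.5,6,0,0,0,0,0,-2.5,6,0,0,0,0,0,-1,6,0,0,0,0,0,0,6]'; python3 -m handwheel '[0,0,0,-1.5,0,0,6,0,0,0,-3,0,0,6,0,0,0,-3,0,0,6,0,0,0,-3,0,0,6,0,0,0,-3,0,0,6,0,0,0,-3,0,0,6,0,0,0,-3,0,0,6,0,0,0,-3,0,0,6,0,0,0,-1.5,0,0,6,0,0,0,0,0,0,6]'; python3 find.py vial_green .4515 .266 c; python3 find.py bottle_red .5955 .322;python3 find.py bottle_brown .6025 .177;python3 find.py bottle_blue .458 -.1
```

```text
clock: 39.3
ee_pos: [0.4526, 0.267, 0.199]
orientation: [0.707, 0.707, 0.003, 0.001]
contact_force: [0.5, 0.6, -0.0]
finger_gap: 0.0604
gripper_force: 0.0
clock: 40.13
ee_pos: [0.4501, 0.0237, 0.1945]
orientation: [0.708, 0.706, -0.002, -0.001]
contact_force: [0.2, 1.0, -0.6]
finger_gap: 0.0601
gripper_force: 0.0
top 94 [0.4508 0.2664 0.0534] [0.4505 0.2664] 0.0137 want r 0.014
side 107 [0.4495 0.268  0.0523] [0.4504 0.2672] 0.0143 want r 0.014
top 258 [0.5942 0.3219 0.1068] [0.5947 0.3219] 0.0221 want r 0.022
side 209 [0.5921 0.3232 0.1063] [0.5933 0.3218] 0.0234 want r 0.022
top 379 [0.601  0.1755 0.1296] [0.6014 0.1759] 0.0263 want r 0.026
side 241 [0.5985 0.1773 0.1294] [0.6017 0.1757] 0.0275 want r 0.026
top none 0
side 181 [ 0.4553 -0.0969  0.1221] [ 0.4564 -0.1009] 0.0267 want r 0.0245
```

View pics/c_side.png

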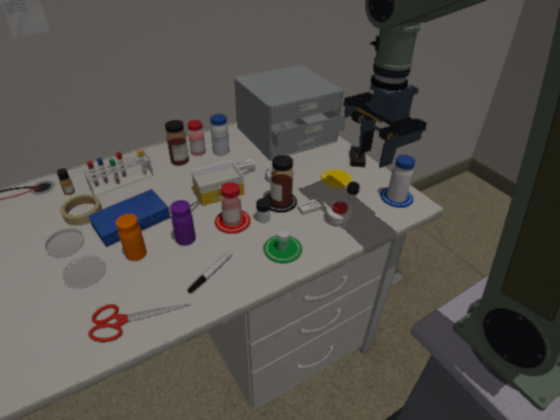

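View pics/c_top.png

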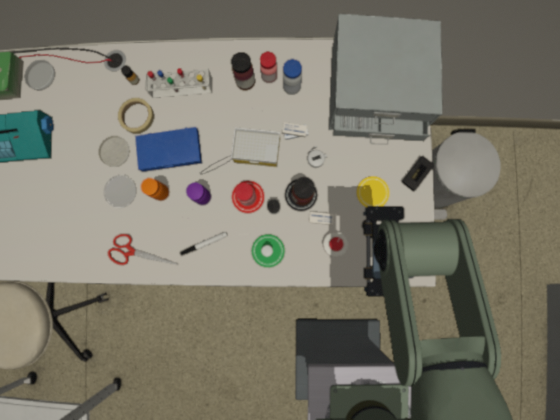

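All four stand upright on their own pads: red (232,207), brown (282,185), vial (284,240) and blue (401,180) in the side view. Each is within about 2 mm of centre and the arm is clear.

```bash
python3 -m handwheel '[0,0,0,0,0,0,6,0,0,0,0,0,0,6]'; python3 -c "
from rig import arm; print(arm.sign_off())"
```

```text
clock: 40.7
ee_pos: [0.4513, 0.0267, 0.196]
orientation: [0.707, 0.707, -0.0, 0.0]
contact_force: [-0.1, 0.1, -0.3]
finger_gap: 0.06
gripper_force: 0.0
the job is handed in; nothing more can be done
None
```

The job is handed in at 40.7 s: the brown, red-capped and blue-capped bottles and the green vial each stand upright on their own pad, measured within about 2 mm of its centre; no verdict was returned.

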